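Release the lamp key left latched on the microscope's light selector

TASK

One of the four lamp keys on the microscope's light selector box has been left latched down. With your fingertips tap each of the four keys lightly, in order from the robot's left to its right, to feel which one is latched, never pushing a key far in while tapping; then press the latched key fully in and let go, so that it springs up level with the others. Leave everything else on the bench where it is, lift nothing, and finish clear of the box.

Things in the scene. Friction and masses are not known exactly. Their poses are not given: they have to be found in the camera images.
- console: the light selector: white box, black top, 150 mm (its x) by 250 mm (its y), top face 60 mm above the bench, fixed. Origin: centre of its underside; z up, -x the side towards the robot, +y to the robot's left (turned up to 0.5 rad). On its rear stand a fixed grey dimmer knob (32 mm across, 16 mm high, at x = 42, y = -85 mm) and the loose objective
- row_mid (a point): middle of the key row, on the box's top face (60 mm up); axes as the console's. Keys stand along y at +75, +25, -25, -75 mm from here, 24 mm clear between caps. A raised key's top is 14 mm above this point, the latched one's 10 mm. Keys move straight down; their full travel is 8 mm below the raised height
- key_a: one of four identical white key caps, 26 x 26 mm; origin: centre of its top face, z up. Its place in the row differs at each start: order the keys by y. A raised key gives at once: 2 N starts it, plus 0.9 N per mm, and it returns by itself. Pushing a raised key over 6.5 mm in (about 7.9 N) fails the job
- key_b: one of four identical white key caps, 26 x 26 mm; origin: centre of its top face, z up. Its place in the row differs at each start: order the keys by y. The latched key, whichever it is, sits 4 mm low and does not give below about 5.6 N; pressed to the end of its travel (4 mm more, 10 to 15 N) and let go, it springs up and stays up; pressed only 2 mm it stays latched
- key_c: one of four identical white key caps, 26 x 26 mm; origin: centre of its top face, z up. Its place in the row differs at each start: order the keys by y
- key_d: one of four identical white key caps, 26 x 26 mm; origin: centre of its top face, z up. Its place in the row differs at each start: order the keys by y
- objective: brass microscope objective, 24 mm across, 38 mm high, standing on the rear of the console's top; origin at the centre of its underside; a loose bystander, not to be shifted
- slide_box: blue slide box, 85 x 180 x 24 mm, flat on the bench beyond the console; origin at the centre of its underside; a loose bystander, not to be shifted
- petri_dish: clear closed dish, 92 mm across, 18 mm high, left of the console; origin at the centre of its underside; a loose bystander, not to be shifted
- dropper: amber dropper bottle with black cap, 34 mm across, 75 mm high, right of the console; origin at the centre of its underside; a loose bystander, not to be shifted
- pencil: black pencil, about 160 mm long along its y, 8 mm thick, lying between the robot and the console; origin under its middle; a loose bystander, not to be shifted
- beaker: glass beaker, 68 mm across, 85 mm high, left on the bench; origin at the centre of its underside; a loose bystander, not to be shifted

How it is judged (in metres and radians):
On the way, in this order (a step that is already met when the one before it is completed fails the run):
1. the fingers touch the leftmost key (largest y in the console's frame), with more than 0.3 N (((contact force between the fingers and key_a above 0.3 N and y of key_a in the frame of console between 0.05 and 0.1 m) or (contact force between the fingers and key_b above 0.3 N and y of key_b in the frame of console between 0.05 and 0.1 m) or (contact force between the fingers and key_c above 0.3 N and y of key_c in the frame of console between 0.05 and 0.1 m) or (contact force between the fingers and key_d above 0.3 N and y of key_d in the frame of console between 0.05 and 0.1 m))), for 0.02 s.
2. the fingers touch the second key from the left, with more than 0.3 N (((contact force between the fingers and key_a above 0.3 N and y of key_a in the frame of console between 0 and 0.05 m) or (contact force between the fingers and key_b above 0.3 N and y of key_b in the frame of console between 0 and 0.05 m) or (contact force between the fingers and key_c above 0.3 N and y of key_c in the frame of console between 0 and 0.05 m) or (contact force between the fingers and key_d above 0.3 N and y of key_d in the frame of console between 0 and 0.05 m))), for 0.02 s.
3. the fingers touch the third key from the left, with more than 0.3 N (((contact force between the fingers and key_a above 0.3 N and y of key_a in the frame of console between -0.05 and 0 m) or (contact force between the fingers and key_b above 0.3 N and y of key_b in the frame of console between -0.05 and 0 m) or (contact force between the fingers and key_c above 0.3 N and y of key_c in the frame of console between -0.05 and 0 m) or (contact force between the fingers and key_d above 0.3 N and y of key_d in the frame of console between -0.05 and 0 m))), for 0.02 s.
4. the fingers touch the rightmost key, with more than 0.3 N (((contact force between the fingers and key_a above 0.3 N and y of key_a in the frame of console between -0.1 and -0.05 m) or (contact force between the fingers and key_b above 0.3 N and y of key_b in the frame of console between -0.1 and -0.05 m) or (contact force between the fingers and key_c above 0.3 N and y of key_c in the frame of console between -0.1 and -0.05 m) or (contact force between the fingers and key_d above 0.3 N and y of key_d in the frame of console between -0.1 and -0.05 m))), for 0.02 s.
5. after the four taps the fingers are off the keys and the latched key is still down (not (contact force between the fingers and key_a above 0.1 N) and not (contact force between the fingers and key_b above 0.1 N) and not (contact force between the fingers and key_c above 0.1 N) and not (contact force between the fingers and key_d above 0.1 N) and z of key_c in the frame of console below 0.0715 m), for 0.1 s.
6. the latched key has been pressed and has sprung up to within 1.2 mm of its raised height (z of key_c in the frame of console above 0.0728 m), for 0.2 s.
At the end, for the whole second after the job is handed in: All four keys stand raised, each within 1.2 mm of its full height (top more than 72.8 mm above the console's underside), and every loose thing is within 15 mm of where it started (z of each of key_a, key_b, key_c, key_d in the frame of console above 0.0728 m and distance of each of objective, slide_box, petri_dish, dropper, pencil, beaker from where it was at the start of the episode below 0.015 m); the robot touches nothing.
It fails at once if a raised key is pushed more than 6.5 mm in (z of any of key_a, key_b, key_d in the frame of console below 0.0675 m).
It fails at once if a loose bystander is lifted or shifted more than 15 mm (distance of any of objective, slide_box, petri_dish, dropper, pencil, beaker from where it was at the start of the episode above 0.015 m).
It also fails if it takes over 48 s, if anything falls off the work surface, if the arm or the gripper's body presses on something with over 40 N, if the wrist force passes 120 N, or if a joint passes its speed limit or range.

ROBOT

A 7-joint arm with a two-finger parallel gripper is mounted at the origin on the work surface. World frame = base frame: x ahead of the robot, y to its left, z up, the work surface at z = 0. Lengths are in mm, angles in rad, forces in N, time in s.
With the tool pointing down it reaches from about 400 to 875 mm from the base axis. Payload 4.4 kg.
Tool frame: the origin (TCP) lies between the finger pads; the fingertips stand 22 mm ahead of it and the grasp point (between the pads) lies 3 mm ahead of it; z points along the fingers, y is the line along which they close (so a half turn about z gives the same grasp; the last joint's range is limited). The gripper opens to 85 mm and grips with 20 to 120 N. Pads are 22 mm wide; open, the fingers measure 114 mm over their backs; the gripper's body (76 mm by 85 mm) begins 54 mm behind the grasp point. The pads swing forward as they close: fully open they stand 13 mm farther back than shut.
Start: joints at [-1.346, 0.628, 0.038, 1.517, -0.027, 0.996, -0.02], TCP at [186.344, 622.731, 253.313] pointing down, gripper open.
Joint ranges: [-3.06, 3.06], [-0.37, 2.12], [-1.25, 1.32], [0.18, 2.47], [-1.1, 4.24], [0.23, 1.98], [-2.94, 2.94]. Speed limits (rad/s): [2.57, 2.57, 3.14, 3.14, 3.14, 3.14, 3.14].

INTERFACE

Orientations are given as [roll, pitch, yaw] about the fixed x, y, z axes, in that order (R = Rz(yaw) Ry(pitch) Rx(roll)).
In Python, from cell import ctrl gives the robot as it stands.
- The arm moves only by the tool step_arm, never from a script. Its argument "plan" is a list of rows, each an object of numbers: "dx", "dy", "dz": the shift along the tool's x, y, z scaled (see below); "ax", "ay", "az": the turn, a rotation vector about the tool's x, y, z scaled (see below); "gripper": the opening, from 0 (shut) to 1 (fully open). A call has 1 to 20 rows; each row shifts and turns the commanded pose from where the row before left it, along the tool's axes as they then stand; what a row does not reach is not made up. The controller multiplies each number of a shift by 0.3 m and each number of a turn by 90 degrees. A row lasts 1/8 s, in which the tool goes at most 62.5 mm and 10.7 degrees, less where a joint would pass 70% of its speed; a pose out of reach is approached as far as the arm can. A call with a number of a shift or a turn outside -1 to 1 is refused whole. A call with a gripper value outside its range is refused whole. The fingers move at their own pace and stop on an object; the grip force is fixed at half the most. Time passes only in rows, so rows that do not move let the fingers close. It gives the time, the measured TCP pose, the force, the opening and the grip force at its end, in the units of the state.
- ctrl.read_state(): the state, without advancing time (a new reading comes with each control period).
- ctrl.get_image(name): name is "side" or "top"; returns a dict with "color" (480x640x3 uint8, red, green, blue), "range_z" (480x640 float32, mm along the optical axis (not along the pixel's ray), 0 where there is no reading), "fx", "fy", "cx", "cy" (pixels), "T" (4x4, takes a point from camera to world coordinates). Camera axes: x right, y down, z forward; pixel columns grow to the right and rows downward; lengths in mm; the calibration is good to about 2 mm. A picture is of the moment at which its call begins.
- ctrl.finish_job(): hands the job in; it is judged then, once.
The state is a dict: "clock": time; "qpos": joint angles; "qd": joint speeds; "tau": joint torques, N m; "eef_pos": TCP position; "tool_rot": TCP orientation; "force": force on the tool from outside, world axes, zero at the start; "torque": the same for the moment, N m; "width": finger opening in mm; "gripper_force": force on a finger pad.
Only numpy, scipy, OpenCV 4.12 (cv2) and the standard library are available. Lean on these libraries where they do the work, as an engineer would, in place of code of your own. Each camera call takes 0.05 s, during which the arm holds its last target. There are 200 camera calls.

## Working session

There is one attempt and no reset: what is moved stays moved. The work goes in short steps, Python scripts to look and compute and a tool call to move; the robot and the scene stay as the last step left them, time stands still between calls to the robot, and variables do not carry over. Pictures are saved under pics/ and viewed, at most 10 in all, crops included, and the job is handed in when it is done.

Besides the shell and the picture viewer there is one more tool, called after "Call:" as name(argument=value, ...), one argument or row to a line, values as JSON. step_arm: Moves the arm, as the interface text tells. Shifts and turns lie within -1 to 1; 1 stands for 0.3 m of shift or 90 degrees of turn. Its arguments: {"type":"object","properties":{"plan":{"type":"array"}},"required":["plan"]}

```bash
mkdir -p pics; python3 - <<'E'
from cell import ctrl
import cv2,numpy as np
for n in("top","side"):
    d=ctrl.get_image(n);cv2.imwrite(f"pics/{n}0.png",d["color"][:,:,::-1]);np.savez(f"{n}0.npz",**d)
s=ctrl.read_state();print(s)
E
```

```text
{'clock': 0.1, 'qpos': array([-1.34581163,  0.62925303,  0.03844861,  1.51825324, -0.02700181,
        0.99630463, -0.01998149]), 'qd': array([-0.00044061, -0.00365037,  0.00101708, -0.00265898, -0.00034192,
       -0.00188402, -0.00072307]), 'tau': array([ 3.57675999e-03, -5.64531076e+01,  1.23097301e+00, -1.93975192e+01,
        1.12933625e-02,  5.33316401e-03, -3.77618278e-06]), 'eef_pos': array([186.18127926, 622.22633863, 252.48620114]), 'tool_rot': array([-3.13989251e+00,  1.75380089e-05,  2.85082272e+00]), 'force': array([-0.21157583,  0.08991242,  0.12820782]), 'torque': array([-0.04289138,  0.00949554,  0.05322244]), 'gripper_force': 0.0, 'width': 85.27175350174164}
```

View pics/top0.png

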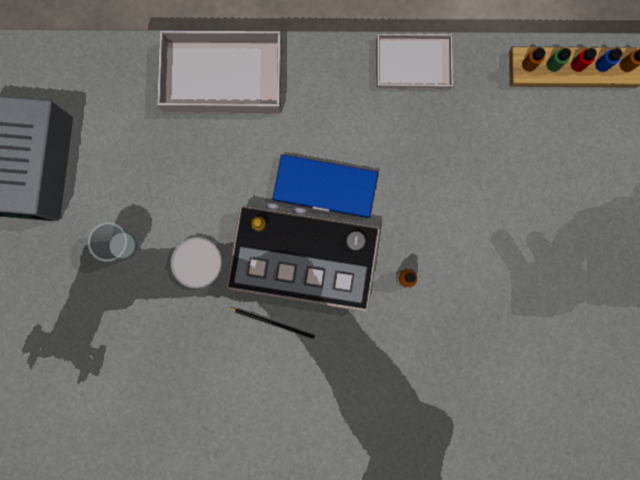

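The top view shows the console at about (305,257), turned slightly clockwise. The keys are near (257,267), (286,272), (314,277) and (343,282), the knob at (356,241), the objective at (258,224), and the pencil below at (235–312, 310–336).

```bash
cat > h.py <<'E'
import numpy as np
def world(d,u,v,z=None):
    T=d["T"]; r=np.array([(u-d["cx"])/d["fx"],(v-d["cy"])/d["fy"],1.])
    if z is None: s=d["range_z"][int(round(v)),int(round(u))]
    else: s=(z-T[2,3])/(T[:3,:3]@r)[2]
    return T[:3,:3]@(r*s)+T[:3,3]
E
python3 - <<'E'
from h import *
import cv2
d=np.load("top0.npz");print(d["T"].round(3).tolist(),d["fx"])
for u,v in[(257,267),(286,272),(314,277),(343,282),(300,225),(356,241),(258,224)]:print(u,v,world(d,u,v).round(1),world(d,u,v,72).round(1), np.median(d["range_z"][v-3:v+4,u-3:u+4]))
cr=d["color"][200:312,225:385,::-1];cv2.imwrite("pics/crop.png",cv2.resize(cr,None,fx=5,fy=5,interpolation=cv2.INTER_CUBIC))
E
```

```text
[[0.009, -0.995, 0.101, 452.193], [-1.0, -0.009, 0.008, 99.424], [-0.007, -0.101, -0.995, 1105.498], [0.0, 0.0, 0.0, 1.0]] 602.8384318461353
257 267 [498.6 200.8  71.2] [498.5 200.7  72. ] 1032.0276
286 272 [490.3 150.7  74.8] [490.4 150.8  72. ] 1030.7467
314 277 [482.3 102.8  74.3] [482.3 102.8  72. ] 1029.2926
343 282 [474.3  53.1  70.1] [474.2  53.2  72. ] 1032.4235
300 225 [573.1 128.1  59.7] [571.6 127.8  72. ] 1052.7896
356 241 [544.3  31.4  77.1] [544.8  31.1  72. ] 1033.6375
258 224 [569.7 197.8  98.3] [572.8 200.3  72. ] 1017.0219
```

View pics/crop.png

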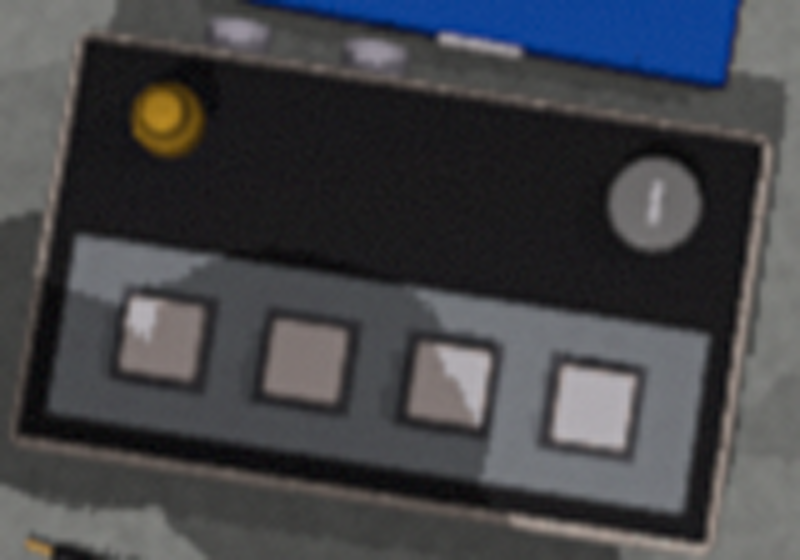

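View pics/side0.png

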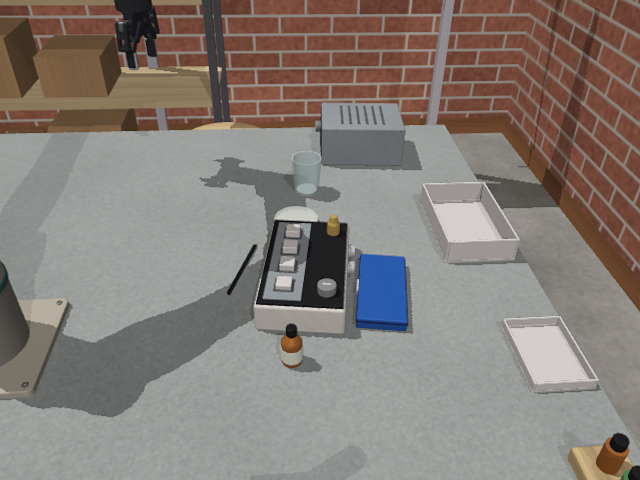

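Key centres are K1 (498,200), K2 (490,151), K3 (483,102) and K4 (476,53). The console's yaw is about -0.149. The side view confirms a clear path above everything.

Call:
step_arm(
  plan=[
    {"az":-0.09,"gripper":0},
    {"dx":-0.0883,"dy":-0.0883,"gripper":0},
    {"dx":-0.0883,"dy":-0.0883,"gripper":0},
    {"dx":-0.0883,"dy":-0.0883,"gripper":0},
    {"dx":-0.0883,"dy":-0.0883,"gripper":0},
    {"dx":-0.0883,"dy":-0.0883,"gripper":0},
    {"dx":-0.0883,"dy":-0.0883,"gripper":0},
    {"dx":-0.0883,"dy":-0.0883,"gripper":0},
    {"dx":-0.0883,"dy":-0.0883,"gripper":0},
    {"dx":-0.0883,"dy":-0.0883,"gripper":0},
    {"dx":-0.0883,"dy":-0.0883,"gripper":0},
    {"dx":-0.0883,"dy":-0.0883,"gripper":0},
    {"dx":-0.0883,"dy":-0.0883,"gripper":0},
    {"dx":-0.0883,"dy":-0.0883,"gripper":0},
    {"dx":-0.0883,"dy":-0.0883,"gripper":0},
    {"gripper":0},
    {"gripper":0},
  ],
)

```text
invalid input
```

Call:
step_arm(
  plan=[
    {"dx":0,"dy":0,"dz":0,"ax":0,"ay":0,"az":-0.09,"gripper":0},
  ],
)

```text
clock: 0.22
eef_pos: [186.1, 622.4, 252.7]
tool_rot: [-3.14, 0.0, 2.996]
force: [0.1, 0.8, 0.7]
width: 69.5
gripper_force: 0.0
```

All seven fields are needed in each row.

Call:
step_arm(
  plan=[
    {"dx":-0.0883,"dy":-0.0883,"dz":0,"ax":0,"ay":0,"az":0,"gripper":0},
    {"dx":-0.0883,"dy":-0.0883,"dz":0,"ax":0,"ay":0,"az":0,"gripper":0},
    {"dx":-0.0883,"dy":-0.0883,"dz":0,"ax":0,"ay":0,"az":0,"gripper":0},
    {"dx":-0.0883,"dy":-0.0883,"dz":0,"ax":0,"ay":0,"az":0,"gripper":0},
    {"dx":-0.0883,"dy":-0.0883,"dz":0,"ax":0,"ay":0,"az":0,"gripper":0},
    {"dx":-0.0883,"dy":-0.0883,"dz":0,"ax":0,"ay":0,"az":0,"gripper":0},
    {"dx":-0.0883,"dy":-0.0883,"dz":0,"ax":0,"ay":0,"az":0,"gripper":0},
    {"dx":-0.0883,"dy":-0.0883,"dz":0,"ax":0,"ay":0,"az":0,"gripper":0},
    {"dx":-0.0883,"dy":-0.0883,"dz":0,"ax":0,"ay":0,"az":0,"gripper":0},
    {"dx":-0.0883,"dy":-0.0883,"dz":0,"ax":0,"ay":0,"az":0,"gripper":0},
    {"dx":-0.0883,"dy":-0.0883,"dz":0,"ax":0,"ay":0,"az":0,"gripper":0},
    {"dx":-0.0883,"dy":-0.0883,"dz":0,"ax":0,"ay":0,"az":0,"gripper":0},
    {"dx":-0.0883,"dy":-0.0883,"dz":0,"ax":0,"ay":0,"az":0,"gripper":0},
    {"dx":-0.0883,"dy":-0.0883,"dz":0,"ax":0,"ay":0,"az":0,"gripper":0},
    {"dx":0,"dy":0,"dz":0,"ax":0,"ay":0,"az":0,"gripper":0},
    {"dx":0,"dy":0,"dz":0,"ax":0,"ay":0,"az":0,"gripper":0},
  ],
)

```text
clock: 2.22
eef_pos: [497.3, 201.3, 253.0]
tool_rot: [3.141, -0.001, 2.992]
force: [-0.3, 0.5, -0.1]
width: -0.1
gripper_force: 0.0
```

Call:
step_arm(
  plan=[
    {"dx":0,"dy":0,"dz":0.0833,"ax":0,"ay":0,"az":0,"gripper":0},
    {"dx":0,"dy":0,"dz":0.0833,"ax":0,"ay":0,"az":0,"gripper":0},
    {"dx":0,"dy":0,"dz":0.0833,"ax":0,"ay":0,"az":0,"gripper":0},
    {"dx":0,"dy":0,"dz":0.0833,"ax":0,"ay":0,"az":0,"gripper":0},
    {"dx":0,"dy":0,"dz":0.0833,"ax":0,"ay":0,"az":0,"gripper":0},
    {"dx":0,"dy":0,"dz":0.0667,"ax":0,"ay":0,"az":0,"gripper":0},
    {"dx":0,"dy":0,"dz":0,"ax":0,"ay":0,"az":0,"gripper":0},
    {"dx":0,"dy":0,"dz":0,"ax":0,"ay":0,"az":0,"gripper":0},
  ],
)

```text
clock: 3.22
eef_pos: [497.8, 201.8, 108.9]
tool_rot: [3.141, 0.0, 2.993]
force: [0.0, 0.7, -0.3]
width: -0.2
gripper_force: 0.0
```

```bash
python3 - <<'E'
from cell import ctrl
import cv2
o=[]
d=ctrl.get_image("side");o.append(cv2.resize(d["color"][190:340,220:400,::-1],(640,533),interpolation=cv2.INTER_CUBIC))
cv2.imwrite("pics/s1.png",o[0])
s=ctrl.read_state();print(s["eef_pos"],s["force"],s["tool_rot"])
E
```

```text
[498.10904188 201.62252078 109.19528568] [0.61494658 1.4001296  0.37675787] [3.14056165e+00 1.03719991e-03 2.99308540e+00]
```

View pics/s1.png

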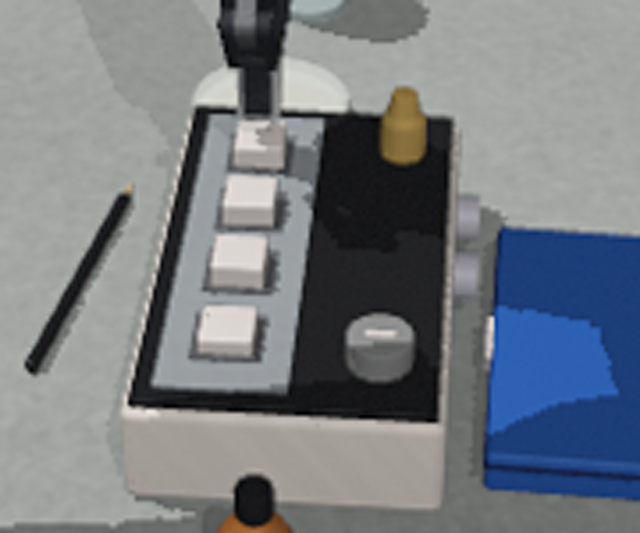

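The fingertips stand over the leftmost key, at about (260,120) in the crop. The others look free, and the fourth key, at (227,330), seems a little low.

Call:
step_arm(
  plan=[
    {"dx":0,"dy":0,"dz":0.02,"ax":0,"ay":0,"az":0,"gripper":0},
    {"dx":0,"dy":0,"dz":0.017,"ax":0,"ay":0,"az":0,"gripper":0},
    {"dx":0,"dy":0,"dz":0.0033,"ax":0,"ay":0,"az":0,"gripper":0},
    {"dx":0,"dy":0,"dz":0,"ax":0,"ay":0,"az":0,"gripper":0},
  ],
)

```text
clock: 3.78
eef_pos: [497.7, 200.7, 96.2]
tool_rot: [-3.141, -0.0, 2.992]
force: [-0.9, -0.4, -0.5]
width: -0.1
gripper_force: 0.0
```

Call:
step_arm(
  plan=[
    {"dx":0,"dy":0,"dz":0.0033,"ax":0,"ay":0,"az":0,"gripper":0},
    {"dx":0,"dy":0,"dz":0,"ax":0,"ay":0,"az":0,"gripper":0},
  ],
)

```text
clock: 4.03
eef_pos: [497.8, 200.7, 95.4]
tool_rot: [-3.142, -0.0, 2.992]
force: [-0.4, 0.3, 2.1]
width: 0.1
gripper_force: 1.2
```

Call:
step_arm(
  plan=[
    {"dx":0,"dy":0,"dz":0.0033,"ax":0,"ay":0,"az":0,"gripper":0},
    {"dx":0,"dy":0,"dz":0,"ax":0,"ay":0,"az":0,"gripper":0},
  ],
)

```text
clock: 4.28
eef_pos: [497.8, 200.8, 94.3]
tool_rot: [-3.142, -0.0, 2.992]
force: [-0.9, -1.2, 3.8]
width: 0.3
gripper_force: 1.7
```

K1 gives: it is raised. On to K2 at the same depth.

Call:
step_arm(
  plan=[
    {"dx":0,"dy":0,"dz":-0.04,"ax":0,"ay":0,"az":0,"gripper":0},
    {"dx":0,"dy":-0.0833,"dz":0,"ax":0,"ay":0,"az":0,"gripper":0},
    {"dx":0,"dy":-0.0833,"dz":0,"ax":0,"ay":0,"az":0,"gripper":0},
    {"dx":0,"dy":0,"dz":0,"ax":0,"ay":0,"az":0,"gripper":0},
    {"dx":0,"dy":0,"dz":0.02,"ax":0,"ay":0,"az":0,"gripper":0},
    {"dx":0,"dy":0,"dz":0.0133,"ax":0,"ay":0,"az":0,"gripper":0},
    {"dx":0,"dy":0,"dz":0.0034,"ax":0,"ay":0,"az":0,"gripper":0},
    {"dx":0,"dy":0,"dz":0.0033,"ax":0,"ay":0,"az":0,"gripper":0},
    {"dx":0,"dy":0,"dz":0,"ax":0,"ay":0,"az":0,"gripper":0},
  ],
)

```text
clock: 5.4
eef_pos: [490.6, 152.3, 94.4]
tool_rot: [3.141, 0.0, 2.993]
force: [0.2, 2.4, 3.9]
width: 0.2
gripper_force: 1.6
```

K2 is raised. Next is K3.

Call:
step_arm(
  plan=[
    {"dx":0,"dy":0,"dz":-0.04,"ax":0,"ay":0,"az":0,"gripper":0},
    {"dx":0,"dy":-0.0833,"dz":0,"ax":0,"ay":0,"az":0,"gripper":0},
    {"dx":0,"dy":-0.0833,"dz":0,"ax":0,"ay":0,"az":0,"gripper":0},
    {"dx":0,"dy":0,"dz":0,"ax":0,"ay":0,"az":0,"gripper":0},
    {"dx":0,"dy":0,"dz":0.02,"ax":0,"ay":0,"az":0,"gripper":0},
    {"dx":0,"dy":0,"dz":0.0133,"ax":0,"ay":0,"az":0,"gripper":0},
    {"dx":0,"dy":0,"dz":0.0034,"ax":0,"ay":0,"az":0,"gripper":0},
    {"dx":0,"dy":0,"dz":0.0033,"ax":0,"ay":0,"az":0,"gripper":0},
    {"dx":0,"dy":0,"dz":0,"ax":0,"ay":0,"az":0,"gripper":0},
  ],
)

```text
clock: 6.52
eef_pos: [483.0, 102.9, 94.4]
tool_rot: [3.141, 0.0, 2.993]
force: [0.1, 2.4, 4.2]
width: 0.3
gripper_force: 1.7
```

K3 is raised. Next is K4.

Call:
step_arm(
  plan=[
    {"dx":0,"dy":0,"dz":-0.04,"ax":0,"ay":0,"az":0,"gripper":0},
    {"dx":0,"dy":-0.0833,"dz":0,"ax":0,"ay":0,"az":0,"gripper":0},
    {"dx":0,"dy":-0.0833,"dz":0,"ax":0,"ay":0,"az":0,"gripper":0},
    {"dx":0,"dy":0,"dz":0,"ax":0,"ay":0,"az":0,"gripper":0},
    {"dx":0,"dy":0,"dz":0.02,"ax":0,"ay":0,"az":0,"gripper":0},
    {"dx":0,"dy":0,"dz":0.0133,"ax":0,"ay":0,"az":0,"gripper":0},
    {"dx":0,"dy":0,"dz":0.0034,"ax":0,"ay":0,"az":0,"gripper":0},
    {"dx":0,"dy":0,"dz":0.0033,"ax":0,"ay":0,"az":0,"gripper":0},
    {"dx":0,"dy":0,"dz":0,"ax":0,"ay":0,"az":0,"gripper":0},
  ],
)

```text
clock: 7.65
eef_pos: [475.5, 52.7, 94.2]
tool_rot: [-3.142, -0.0, 2.992]
force: [-0.1, -0.1, 0.1]
width: -0.2
gripper_force: 0.0
```

There is no contact at the raised depth, so K4 sits low. I'll creep down to feel it.

Call:
step_arm(
  plan=[
    {"dx":0,"dy":0,"dz":0.0033,"ax":0,"ay":0,"az":0,"gripper":0},
    {"dx":0,"dy":0,"dz":0.0033,"ax":0,"ay":0,"az":0,"gripper":0},
    {"dx":0,"dy":0,"dz":0.0017,"ax":0,"ay":0,"az":0,"gripper":0},
    {"dx":0,"dy":0,"dz":0,"ax":0,"ay":0,"az":0,"gripper":0},
  ],
)

```text
clock: 8.15
eef_pos: [475.6, 52.5, 92.1]
tool_rot: [3.141, 0.0, 2.992]
force: [-1.0, 0.0, 5.0]
width: 0.2
gripper_force: 2.6
```

K4 holds firm at 5 N, so it is the latched key. I'll lift off, then press it fully.

Call:
step_arm(
  plan=[
    {"dx":0,"dy":0,"dz":-0.03,"ax":0,"ay":0,"az":0,"gripper":0},
    {"dx":0,"dy":0,"dz":0,"ax":0,"ay":0,"az":0,"gripper":0},
    {"dx":0,"dy":0,"dz":0,"ax":0,"ay":0,"az":0,"gripper":0},
    {"dx":0,"dy":0,"dz":0,"ax":0,"ay":0,"az":0,"gripper":0},
  ],
)

```text
clock: 8.65
eef_pos: [475.4, 52.5, 100.7]
tool_rot: [-3.142, -0.0, 2.992]
force: [-0.7, 0.2, 0.1]
width: 0.1
gripper_force: 0.0
```

Call:
step_arm(
  plan=[
    {"dx":0,"dy":0,"dz":0.02,"ax":0,"ay":0,"az":0,"gripper":0},
    {"dx":0,"dy":0,"dz":0.01,"ax":0,"ay":0,"az":0,"gripper":0},
    {"dx":0,"dy":0,"dz":0.0033,"ax":0,"ay":0,"az":0,"gripper":0},
    {"dx":0,"dy":0,"dz":0.0033,"ax":0,"ay":0,"az":0,"gripper":0},
    {"dx":0,"dy":0,"dz":0.0033,"ax":0,"ay":0,"az":0,"gripper":0},
    {"dx":0,"dy":0,"dz":0.0033,"ax":0,"ay":0,"az":0,"gripper":0},
    {"dx":0,"dy":0,"dz":0,"ax":0,"ay":0,"az":0,"gripper":0},
  ],
)

```text
clock: 9.52
eef_pos: [475.3, 52.5, 88.2]
tool_rot: [-3.141, -0.0, 2.992]
force: [-1.8, 0.0, 10.3]
width: -0.1
gripper_force: 4.9
```

Call:
step_arm(
  plan=[
    {"dx":0,"dy":0,"dz":0.002,"ax":0,"ay":0,"az":0,"gripper":0},
    {"dx":0,"dy":0,"dz":0,"ax":0,"ay":0,"az":0,"gripper":0},
  ],
)

```text
clock: 9.78
eef_pos: [475.3, 52.5, 88.0]
tool_rot: [-3.142, -0.0, 2.992]
force: [-2.7, -0.0, 14.7]
width: 0.1
gripper_force: 6.9
```

It is at the end stop with 15 N. I'll release and rise clear.

Call:
step_arm(
  plan=[
    {"dx":0,"dy":0,"dz":-0.03,"ax":0,"ay":0,"az":0,"gripper":0},
    {"dx":0,"dy":0,"dz":-0.06,"ax":0,"ay":0,"az":0,"gripper":0},
    {"dx":0,"dy":0,"dz":-0.0833,"ax":0,"ay":0,"az":0,"gripper":0},
    {"dx":0,"dy":0,"dz":-0.0833,"ax":0,"ay":0,"az":0,"gripper":0},
    {"dx":0,"dy":0,"dz":-0.0833,"ax":0,"ay":0,"az":0,"gripper":0},
    {"dx":0,"dy":0,"dz":-0.0833,"ax":0,"ay":0,"az":0,"gripper":0},
    {"dx":0,"dy":0,"dz":0,"ax":0,"ay":0,"az":0,"gripper":0},
    {"dx":0,"dy":0,"dz":0,"ax":0,"ay":0,"az":0,"gripper":0},
    {"dx":0,"dy":0,"dz":0,"ax":0,"ay":0,"az":0,"gripper":0},
  ],
)

```text
clock: 10.9
eef_pos: [474.8, 52.4, 213.2]
tool_rot: [-3.141, -0.002, 2.992]
force: [0.2, -0.5, 0.3]
width: -0.1
gripper_force: 0.0
```

```bash
python3 - <<'E'
from cell import ctrl
import cv2
d=ctrl.get_image("side");cv2.imwrite("pics/s2.png",cv2.resize(d["color"][190:340,220:400,::-1],(640,533),interpolation=cv2.INTER_CUBIC))
E
```

```text
(no output)
```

View pics/s2.png

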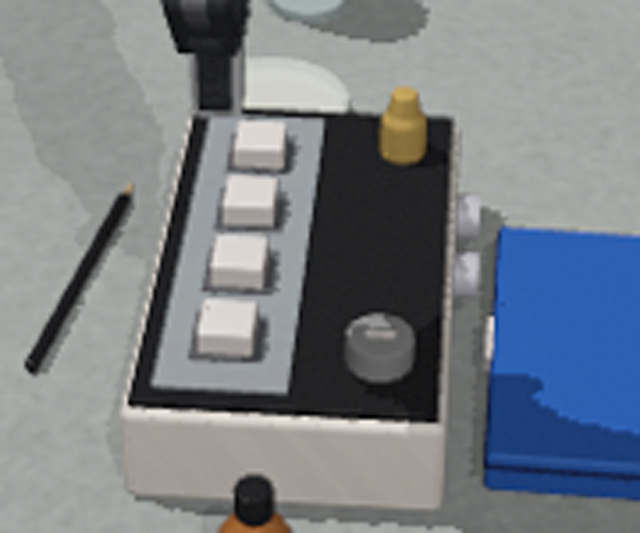

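The fourth key's top edge has risen from row 305 to 298, so it now stands level with the others. Nothing else has moved and the gripper is well above the box.

```bash
python3 -c "
from cell import ctrl
print(ctrl.finish_job())"
```

```text
the job is handed in; nothing more can be done
None
```

I tapped all four keys in order from left to right; the rightmost was the latched one, so I pressed it fully in and it sprang up level with the others, and I handed the job in with the arm clear of the box (no verdict was returned).

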